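Sift the worn grinding cylinders out and shut the box

TASK

The sieve hanging in the mouth of the steel box holds large grinding cylinders mixed with small worn ones: lift it by its leaning handle clear of the box and, holding it over the box, sift until every small cylinder has dropped into the box and only the large ones are left in the sieve. Then stand the sieve, with all the large cylinders in it, level on the middle of the black rubber mat and shut the box's lid fully. Leave the bottle, the jar and the cartons where they stand.

Things in the scene. Friction and masses are not known exactly. Their poses are not given: they have to be found in the camera images.
- sieve_grip (a point): Middle of the loose sieve's handle bar, sieve axes. Bar: 174 mm along y, 85 mm above the pan's bottom, over its middle. Section 14 x 24 mm, leaning 35 deg: the 24 mm side runs up and towards -x (robot side), along (-0.574,0,0.819); the flat faces to grip, 14 mm apart, face (0.819,0,0.574) and opposite. Fingers fit squarely only if the gripper leans back 35 deg to the sieve's -x.
- sieve_floor (a point): Middle of the sieve pan's underside, sieve axes. Aluminium pan, 0.18 to 0.29 kg, 130 mm (x) by 162 mm (y), walls 34 mm high, 4 mm thick. Floor: five dark bars 8 mm wide, 4 mm thick, along x at y = -54, -27, 0, 27, 54 mm, so slots are 19 mm wide. Two arms at y = +-84 mm carry the handle bar, rising from the pan's sides at x about +45 mm.
- sieve_rail (a point): Middle of the sieve's near rail, sieve axes, 68 mm to -x of the pan's middle, 11 mm above its underside; a like one at +x. Rails are 236 mm long along y, 6 mm square, and rest on the box's two side rims. At the start the sieve hangs so, its axes along the box's, pan bottom 8 mm below the rim.
- box_in (a point): Centre of the inner floor of the open steel box under the sieve, with the box's axes. The box is fixed, 175 mm (x) by 216 mm (y) outside, walls and floor 5 mm, its rim 70 mm above the table; this point is 5 mm above the table.
- lid_hinge (a point): Middle of the hinge line of the box's lid, on the far (+x) rim of the box, 87.5 mm from its centre; the hinge runs along the box's y. The lid is a clear plastic panel with a steel edging, 175 by 216 mm and 6 mm thick, without a handle. It starts standing open, about upright.
- lid_edge (a point): Middle of the lid's free edge, 175 mm from the hinge, half-way through its thickness.
- lid (a joint): Lid angle in rad: 0 shut flat on the rim, 1.57 upright, 1.9 fully open (leaning away beyond the box). Its hinge is stiff, it stays where it is left: 0.5 to 2.5 N at the free edge moves it.
- mat: Black rubber mat fixed on the table, 240 mm (x) by 260 mm (y), 5 mm thick; origin in the middle of its underside (table height).
- large1_c (a point): Centre of large white ceramic cylinder 1 of 4, 30 mm diameter, 26 mm long, 0.11 kg, standing on end in the sieve at the start; too big for the slots.
- large2_c (a point): Centre of large white ceramic cylinder 2 of 4, 30 mm diameter, 26 mm long, 0.11 kg, standing on end in the sieve at the start; too big for the slots.
- large3_c (a point): Centre of large white ceramic cylinder 3 of 4, 30 mm diameter, 26 mm long, 0.11 kg, standing on end in the sieve at the start; too big for the slots.
- large4_c (a point): Centre of large white ceramic cylinder 4 of 4, 30 mm diameter, 26 mm long, 0.11 kg, standing on end in the sieve at the start; too big for the slots.
- small1_c (a point): Centre of small worn white ceramic cylinder 1 of 5, 13 mm diameter, 16 mm long, 0.013 kg. It starts standing on end on one of the 8 mm bars, held by friction; sideways shaking (along the sieve's y) at more than about 5 m/s2 tips it off into a slot.
- small2_c (a point): Centre of small worn white ceramic cylinder 2 of 5, 13 mm diameter, 16 mm long, 0.013 kg. It starts standing on end on one of the 8 mm bars, held by friction; sideways shaking (along the sieve's y) at more than about 5 m/s2 tips it off into a slot.
- small3_c (a point): Centre of small worn white ceramic cylinder 3 of 5, 13 mm diameter, 16 mm long, 0.013 kg. It starts standing on end on one of the 8 mm bars, held by friction; sideways shaking (along the sieve's y) at more than about 5 m/s2 tips it off into a slot.
- small4_c (a point): Centre of small worn white ceramic cylinder 4 of 5, 13 mm diameter, 16 mm long, 0.013 kg. It starts standing on end on one of the 8 mm bars, held by friction; sideways shaking (along the sieve's y) at more than about 5 m/s2 tips it off into a slot.
- small5_c (a point): Centre of small worn white ceramic cylinder 5 of 5, 13 mm diameter, 16 mm long, 0.013 kg. It starts standing on end on one of the 8 mm bars, held by friction; sideways shaking (along the sieve's y) at more than about 5 m/s2 tips it off into a slot.
- carton1_c (a point): Centre of a loose white carton, 55 x 55 x 85 mm high. Not part of the job.
- carton2_c (a point): Centre of a loose white carton, 70 x 45 x 60 mm high. Not part of the job.
- bottle_c (a point): Centre of a loose amber bottle, 48 mm diameter, 100 mm high, farther out, between box and mat. Not part of the job.
- jar_c (a point): Centre of a loose white jar, 56 mm diameter, 55 mm high, between box and mat. Not part of the job.
Mind the look-alikes: they are no part of the job. What is shaped like the part that bears large1_c but orange or purple is not meant.

How it is judged:
By the outcome, as a careful person would: the job done as asked, in the order asked, and still so for the second after the job is handed in, with the robot touching nothing.
It also fails if it takes over 58 s, if anything falls off the work surface, if the arm or the gripper's body presses on something with over 40 N, if the wrist force passes 120 N, or if a joint passes its speed limit or range.

ROBOT

A 6-joint arm with a two-finger parallel gripper is mounted at the origin on the work surface. World frame = base frame: x ahead of the robot, y to its left, z up, the work surface at z = 0. Lengths are in m, angles in degrees, forces in N, time in s.
With the tool pointing down it reaches from about 0.375 to 0.75 m from the base axis. Payload 9 kg.
Tool frame: the origin (TCP) lies where the fingers leave the gripper's body, on its centre line; the fingertips stand 73 mm ahead of it and the grasp point (between the pads) lies 54 mm ahead of it (robot.tip_reach is the distance from the TCP to the fingertips, in m); z points along the fingers, y is the direction in which the jaws open and shut (so a half turn about z gives the same grasp; the last joint's range is limited). The gripper opens to 85 mm and grips with 20 to 120 N. Pads are 22 mm wide; open, the fingers measure 114 mm over their backs; the gripper's body (76 mm by 85 mm) begins 54 mm behind the grasp point. The pads swing forward as they close: fully open they stand 13 mm farther back than shut.
Start: joints at [-12.473, 5.964, 5.575, 89.605, 0, 77.527], TCP at [0.6, 0, 0.304] pointing down, gripper open.
Joint ranges: [-171.21, 171.21], [-48.23, 106.86], [-62.78, 66.21], [-105.2, 120.99], [-86.42, 89.51], [-180, 180]. Speed limits (degrees/s): [127.2, 127.2, 147.25, 180, 180, 180].

INTERFACE

Orientations are given as [roll, pitch, yaw] about the fixed x, y, z axes, in that order (R = Rz(yaw) Ry(pitch) Rx(roll)).
In Python, from plant import robot gives the robot as it stands. Calls block until the motion is done:
- robot.move_pose(position, orientation): joint-space move of the TCP to a pose.
- robot.line_to(position, vel=0.15, rotation=None, guard=None): straight line of the TCP; rotation=None keeps the orientation; vel is the mean speed in m/s. With guard (N) it stops when the force on the tool has changed by that much, and returns True; else False.
- robot.goto_joints(angles): joint-space move.
- robot.set_gripper(opening): finger opening in m; the grip force is fixed at half the most; returns when the fingers have stopped.
- robot.pause(seconds).
- robot.ik(position, orientation): joint angles nearest the present ones, or None.
- robot.observe(): the state.
- robot.grab_frame(name): name is "scene" or "side" or "wrist"; returns the picture (420x560x3 uint8, blue, green, red); there is no depth.
- robot.get_calibration(name): a dict with "vertical_fov" (degrees; the focal length in pixels is half the picture's height over the tangent of half this angle, whatever the lens; pixels are square), "cx", "cy" (the principal point, pixels), "rvec" (rotation vector, rad) and "tvec" (3), from world to camera coordinates, as OpenCV has them. Camera axes: x right, y down, z forward; pixel columns grow to the right and rows downward; lengths in m; the calibration is good to about 2 mm. A picture is of the moment at which its call begins: read the wrist's pose just before it. get_calibration takes no time and is no camera call; for the wrist camera it gives the pose at the moment of the call.
A pose or a line that the arm cannot do raises robot.IKError and nothing moves.
- robot.job_done(): hands the job in, once; it reports no verdict.
The state is a dict: "time": time; "q": joint angles; "qvel": joint speeds; "joint_torque": joint torques, N m; "tool_pos": TCP position; "tcp_rot": TCP orientation; "ft_force": force on the tool from outside, world axes, zero at the start; "torque": the same for the moment, N m; "gripper_width": finger opening in m.
Only numpy, scipy, OpenCV 4.12 (cv2) and the standard library are available. Lean on these libraries where they do the work, as an engineer would, in place of code of your own. Each camera call takes 0.05 s, during which the arm holds its last target.

## Working session

There is one attempt and no reset: what is moved stays moved. The work goes in short steps, each a Python script; the robot and the scene stay as the last script left them, time stands still between calls to the robot, and variables do not carry over. Pictures are saved under pics/ and viewed, and the job is handed in when it is done.

```bash
ls; mkdir -p pics; cat > h.py <<'E'
import numpy as np, cv2
from plant import robot
from scipy.spatial.transform import Rotation as R
def cal(n):
    c=robot.get_calibration(n); f=210/np.tan(np.radians(c["vertical_fov"])/2)
    K=np.array([[f,0,c["cx"]],[0,f,c["cy"]],[0,0,1.]])
    return K,cv2.Rodrigues(np.array(c["rvec"],float))[0],np.array(c["tvec"],float).ravel(),c
def ray(cc,uv):
    K,Rm,t,_=cc; d=Rm.T@np.linalg.solve(K,[uv[0],uv[1],1.]); return -Rm.T@t,d
def onz(cc,uv,z):
    o,d=ray(cc,uv); return o+d*(z-o[2])/d[2]
def proj(cc,P):
    K,Rm,t,_=cc; p=K@(Rm@np.asarray(P,float)+t); return p[:2]/p[2]
E
python3 - <<'E'
from h import *
for n in ["scene","side","wrist"]:
    c=cal(n); print(n,c[3]); cv2.imwrite(f"pics/{n}0.png",robot.grab_frame(n))
s=robot.observe();print(s)
E
```

```text
pics
scene {'vertical_fov': 44.11867466577115, 'cx': 283.40945456923225, 'cy': 207.30316539107992, 'rvec': array([ 2.00942698,  1.75821256, -0.48895576]), 'tvec': array([-0.07385917, -0.3081639 ,  1.68463751])}
side {'vertical_fov': 49.90943150766322, 'cx': 271.8497139852151, 'cy': 209.65901549937644, 'rvec': array([ 2.10557002, -0.84192493,  0.37922853]), 'tvec': array([-0.33021897,  0.29390732,  1.0467228 ])}
wrist {'vertical_fov': 63.299956023032976, 'cx': 279.55479997336136, 'cy': 204.9446646822823, 'rvec': array([-2.83618732e+00, -5.71935635e-04,  1.28954947e-03]), 'tvec': array([-0.59859321, -0.03838583,  0.37978577])}
{'time': 0.15, 'q': array([-1.24749990e+01,  5.98943531e+00,  5.53864420e+00,  8.96047297e+01,
        1.09749211e-03,  7.75274633e+01]), 'qvel': array([ 0.01129203,  0.00920419,  0.1452278 ,  0.06549602, -0.04675741,
        0.08714892]), 'joint_torque': array([ 3.56894714e-03, -5.57353413e+01,  5.04006886e+01,  1.24952567e-02,
       -2.60494489e-04,  1.42527287e-05]), 'tool_pos': array([5.99826186e-01, 3.46301613e-05, 3.03327417e-01]), 'tcp_rot': array([-1.79946027e+02, -1.30625005e-02,  8.99975310e+01]), 'ft_force': array([-0.32987141, -0.69261479, -0.17404178]), 'torque': array([ 0.0129053 ,  0.04229292, -0.06355704]), 'gripper_width': 0.08517129874487603}
```

View pics/scene0.png

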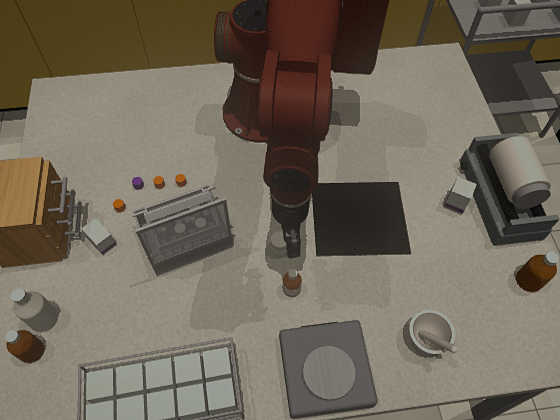

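View pics/side0.png

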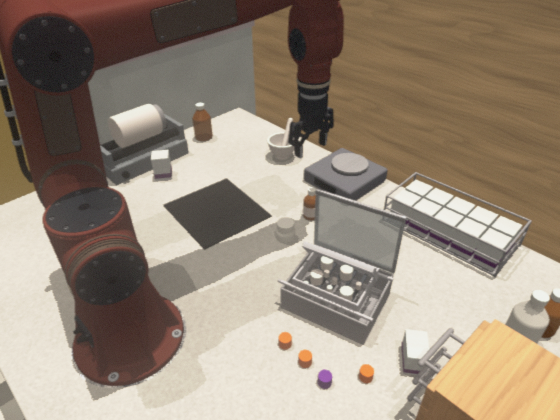

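View pics/wrist0.png

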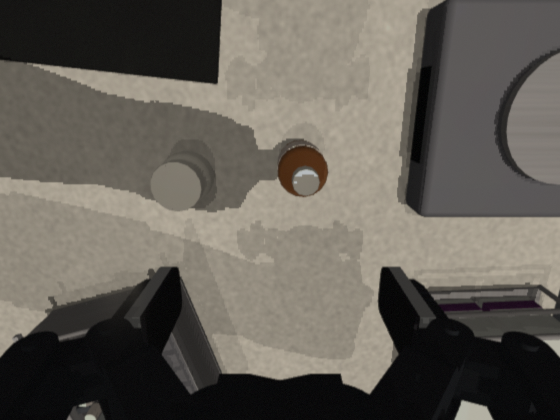

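```bash
python3 - <<'E'
from h import *
s=cv2.imread("pics/scene0.png");d=cv2.imread("pics/side0.png")
cv2.imwrite("pics/sc_crop.png",cv2.resize(s[160:300,90:290],None,fx=4,fy=4,interpolation=cv2.INTER_CUBIC))
cv2.imwrite("pics/sd_crop.png",cv2.resize(d[180:350,250:430],None,fx=3.5,fy=3.5,interpolation=cv2.INTER_CUBIC))
a=cal("scene");b=cal("side")
for uv in [(313,184),(399,182),(410,254),(315,253)]: print(onz(a,uv,.005))
for uv in [(227,182),(270,212),(206,242),(164,211)]: print(onz(b,uv,.005))
E
```

```text
[0.30320604 0.12098679 0.005     ]
[0.3286688  0.37594744 0.005     ]
[0.56546721 0.34510513 0.005     ]
[0.52879831 0.0884106  0.005     ]
[0.54885268 0.32611371 0.005     ]
[0.54220653 0.10547573 0.005     ]
[0.31866858 0.13310531 0.005     ]
[0.31018523 0.3407937  0.005     ]
```

View pics/sc_crop.png

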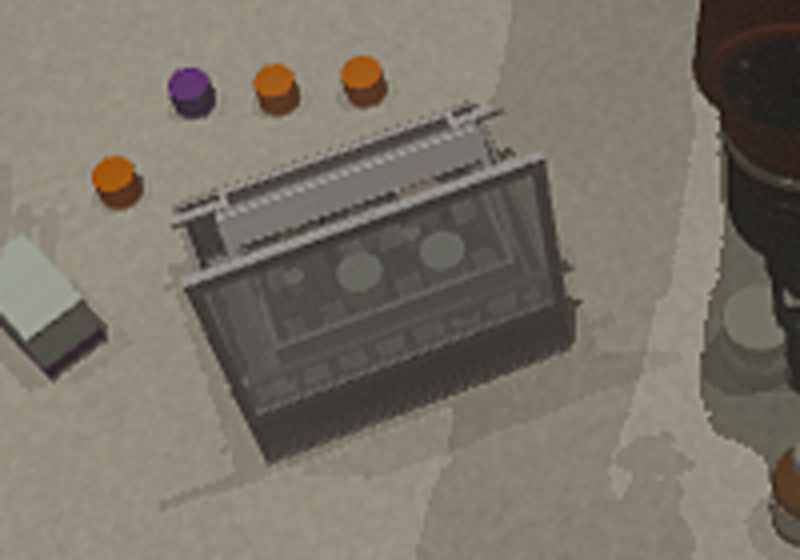

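View pics/sd_crop.png

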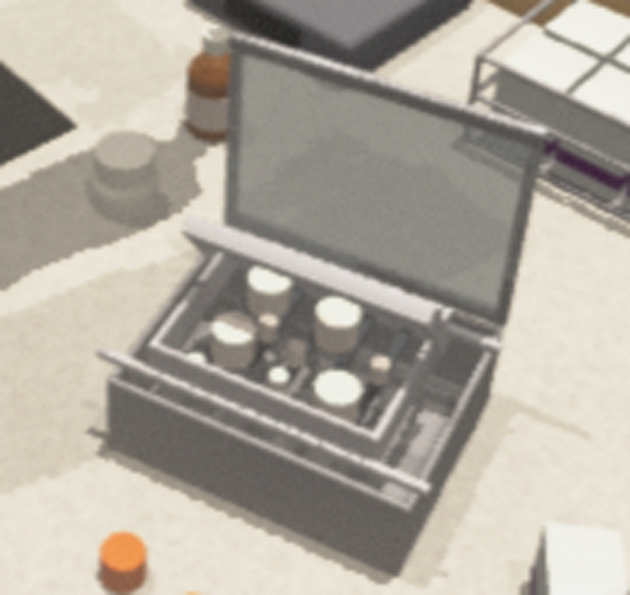

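```bash
python3 - <<'E'
from h import *
for n in ["scene","side","wrist"]:
    im=cv2.imread(f"pics/{n}0.png");c=cal(n)
    g=im.max(2); m=(g<45).astype(np.uint8)
    cs,_=cv2.findContours(m,cv2.RETR_EXTERNAL,cv2.CHAIN_APPROX_NONE)
    for k in cs:
        A=cv2.contourArea(k)
        if A>1500:
            q=cv2.approxPolyDP(k,0.03*cv2.arcLength(k,True),True)[:,0]
            print(n,A,q.tolist(), [onz(c,p,.005).round(3)[:2].tolist() for p in q])
    print(n,"tip",proj(c,[.6,0,.304-.073]),"tcp",proj(c,[.6,0,.304]),"base",proj(c,[0,0,0]))
    print(c[0][0,0], (-c[1].T@c[2]).round(3), c[1].round(2).tolist())
E
```

```text
scene 5374.0 [[397, 182], [317, 183], [316, 253], [401, 253], [376, 252], [396, 202], [408, 247], [376, 186]] [[0.328, 0.37], [0.301, 0.133], [0.529, 0.091], [0.559, 0.321], [0.547, 0.254], [0.396, 0.349], [0.544, 0.345], [0.334, 0.305]]
scene 2332.5 [[388, 0], [340, 0], [331, 69], [364, 72], [339, 64], [378, 43]] [[-0.506, 0.55], [-0.528, 0.366], [-0.164, 0.263], [-0.136, 0.373], [-0.185, 0.295], [-0.273, 0.455]]
scene tip [288.3767126 240.0662171] tcp [289.11630167 223.88922854] base [260.68914968 112.50684443]
518.2224075099105 [ 1.15  -0.102  1.267] [[0.14, 0.99, 0.01], [0.84, -0.11, -0.53], [-0.52, 0.08, -0.85]]
side 4521.5 [[25, 24], [12, 54], [26, 80], [49, 91], [85, 80], [83, 32], [52, 17]] [[0.743, 2.747], [0.473, 2.195], [0.39, 1.743], [0.418, 1.522], [0.6, 1.524], [0.939, 2.283], [0.938, 2.776]]
side tip [310.21274034 154.65347512] tcp [311.08499854 130.51187417] base [129.48124008 336.3723205 ]
451.27731273184975 [-0.18  -0.705  0.873] [[0.73, -0.68, -0.02], [-0.44, -0.44, -0.78], [0.52, 0.58, -0.62]]
wrist 44666.0 [[0, 358], [559, 419], [444, 312], [533, 300], [389, 268], [369, 395], [214, 380], [176, 267]] [[0.229, -0.251], [0.993, -0.355], [0.806, -0.179], [0.914, -0.162], [0.73, -0.118], [0.722, -0.312], [0.51, -0.287], [0.474, -0.117]]
wrist 3310.5 [[447, 0], [426, 23], [419, 213]] [[0.758, 0.166], [0.741, 0.147], [0.758, -0.048]]
wrist 15353.5 [[0, 0], [0, 59], [216, 82], [220, 0]] [[0.332, 0.166], [0.319, 0.114], [0.534, 0.093], [0.542, 0.166]]
wrist tip [281.99219167 272.07799291] tcp [283.67656922 407.92907235] base [-257.50487061  170.49341922]
340.6839027702192 [0.599 0.078 0.373] [[1.0, 0.0, -0.0], [0.0, -0.95, 0.3], [-0.0, -0.3, -0.95]]
```

```bash
python3 - <<'E'
from h import *
s=cv2.imread("pics/scene0.png");d=cv2.imread("pics/side0.png")
a=cv2.resize(s[170:265,300:420],None,fx=5,fy=5,interpolation=cv2.INTER_CUBIC)
b=cv2.resize(d[170:255,155:280],None,fx=5,fy=5,interpolation=cv2.INTER_CUBIC)
a=cv2.convertScaleAbs(a,alpha=2);
cv2.imwrite("pics/mat_s.png",a);cv2.imwrite("pics/mat_d.png",b)
E
```

```text
(no output)
```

View pics/mat_s.png

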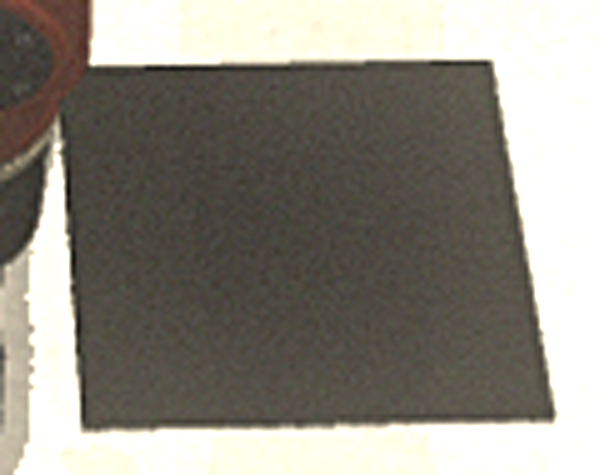

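View pics/mat_d.png

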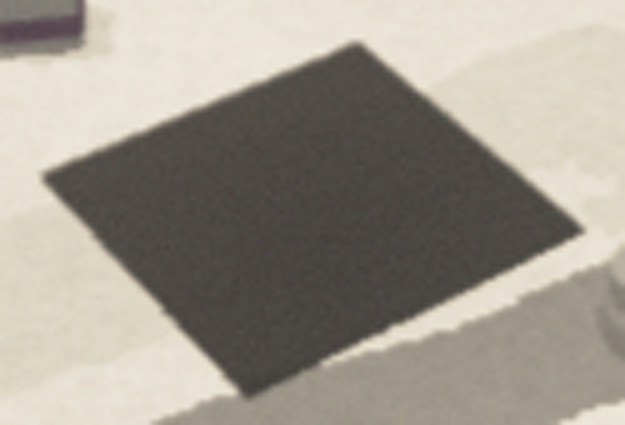

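```bash
python3 - <<'E'
from h import *
a=cal("scene");b=cal("side")
for c,L in ((a,[(312,183),(398,182),(410.2,253.2),(316.4,255.6)]),(b,[(204.2,249),(163.2,205),(226.2,178),(271,215.6)])):
    P=np.array([onz(c,u,.005) for u in L]); print(P.round(3)[:,:2].tolist(),P.mean(0).round(4),[np.linalg.norm(P[i]-P[i-1]).round(4) for i in range(4)])
    for i in range(4): v=P[i]-P[i-1]; print(np.degrees(np.arctan2(v[1],v[0])).round(1),end=' ')
    print()
E
```

```text
[[0.299, 0.119], [0.328, 0.373], [0.563, 0.346], [0.537, 0.091]] [0.432  0.2322 0.005 ] [np.float64(0.2394), np.float64(0.256), np.float64(0.2364), np.float64(0.2568)]
173.3 83.5 -6.5 -95.8 
[[0.298, 0.113], [0.325, 0.369], [0.562, 0.347], [0.532, 0.09]] [0.4292 0.2298 0.005 ] [np.float64(0.2359), np.float64(0.2573), np.float64(0.2378), np.float64(0.2581)]
174.5 83.9 -5.3 -96.5
```

```bash
python3 - <<'E'
from h import *
d=cv2.imread("pics/side0.png")
b=cv2.resize(d[232:336,272:404],None,fx=6,fy=6,interpolation=cv2.INTER_CUBIC)
b=cv2.convertScaleAbs(b,alpha=1.3)
for i in range(0,132,10): cv2.putText(b,str(272+i),(i*6,8),0,.3,(0,0,255),1)
for i in range(0,104,10): cv2.putText(b,str(232+i),(0,i*6+4),0,.3,(0,0,255),1)
cv2.imwrite("pics/bx_d.png",b)
E
```

```text
(no output)
```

View pics/bx_d.png

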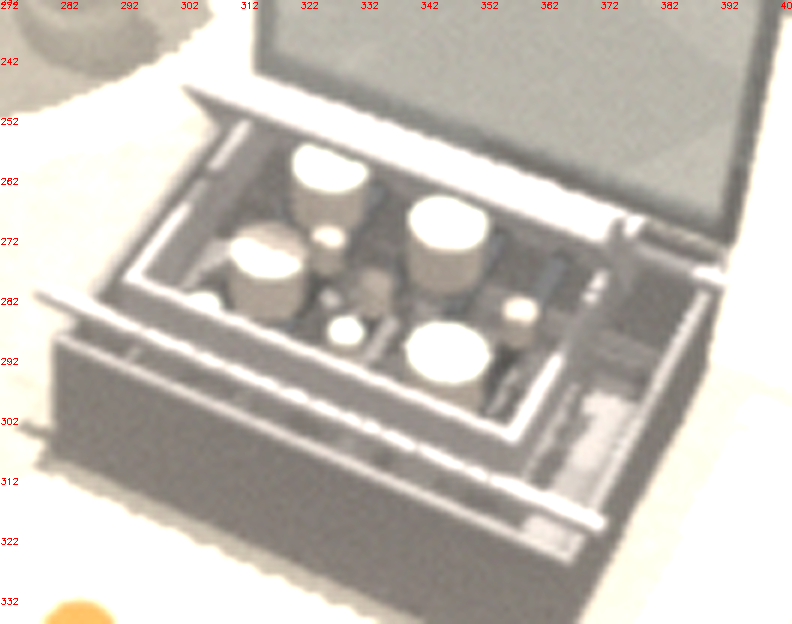

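```bash
python3 - <<'E'
from h import *
b=cal("side")
def px(u,v): return ((u+.5)/6-.5+272,(v+.5)/6-.5+232)
nl,nr,fr=[onz(b,px(*p),.070) for p in((54,335),(572,562),(712,290))]
print(nl,nr,fr,np.linalg.norm(nl-nr)); v=nl-nr; yaw=np.degrees(np.arctan2(v[1],v[0]))-90; print("yaw",yaw)
R1,R2=[onz(b,px(*p),.075) for p in((40,293),(602,522))]; print("rail",R1,R2,np.linalg.norm(R1-R2)); v=R1-R2; print(np.degrees(np.arctan2(v[1],v[0]))-90)
y=np.radians(yaw); ex=np.array([np.cos(y),np.sin(y),0])
print("box ctr",(nl+nr)/2+ex*.0875,"from rail",(R1+R2)/2+ex*.068)
for p in((330,165),(450,222),(265,255),(448,352)): print(onz(b,px(*p),.062+.004+.026))
# lid
E
```

```text
[ 0.31278328 -0.18122659  0.07      ] [ 0.3715914  -0.38836611  0.07      ] [ 0.51633544 -0.34563175  0.07      ] 0.21532574560531315
yaw 15.849555249664263
rail [ 0.32098586 -0.16475622  0.075     ] [ 0.39002577 -0.38695271  0.075     ] 0.2326752894545513
17.260833295128336
box ctr [ 0.42636077 -0.26089901  0.07      ] from rail [ 0.4209206  -0.25728282  0.075     ]
[ 0.44326776 -0.20772758  0.092     ]
[ 0.4532631  -0.26216688  0.092     ]
[ 0.38754613 -0.22326067  0.092     ]
[ 0.40015814 -0.30517184  0.092     ]
```

```bash
cat >> h.py <<'E'
def tri(c1,u1,c2,u2):
    o1,d1=ray(c1,u1);o2,d2=ray(c2,u2);d1/=np.linalg.norm(d1);d2/=np.linalg.norm(d2)
    A=np.stack([d1,-d2],1);s=np.linalg.lstsq(A,o2-o1,rcond=None)[0]
    p,q=o1+s[0]*d1,o2+s[1]*d2; return (p+q)/2,np.linalg.norm(p-q)
L=np.radians(35)
def sframe(yaw): # sieve axes cols
    return R.from_euler('z',yaw,degrees=True).as_matrix()
def grasp_rot(yaw):
    S=sframe(yaw); z=S@[np.sin(L),0,-np.cos(L)]; y=S@[np.cos(L),0,np.sin(L)]; x=np.cross(y,z)
    return np.stack([x,y,z],1)
def rpy(M): return R.from_matrix(M).as_euler('xyz',degrees=True)
E
python3 - <<'E'
from h import *
a=cal("scene");b=cal("side")
p,e=tri(a,(136.7,230.7),b,(405.7,217.7));q,e2=tri(a,(226.2,199.2),b,(316.3,190.9))
print(p,e,q,e2,np.linalg.norm(p-q)); v=q-p; print(np.degrees(np.arctan2(v[1],v[0]))-90)
yaw=16.5; C=np.array([.424,-.259,0]); S=sframe(yaw)
m=(p+q)/2; print("lid edge in box frame",S.T@(m-C))
G=grasp_rot(yaw); print(rpy(G))
g=C+[0,0,.147]
for back in (0,.05,.1,.15,.2):
    t=g-G[:,2]*(.054+back); print(back,t.round(3),robot.ik(t,rpy(G)))
# place
M=np.array([.431,.231,0]); 
for yw in (-6.2,): 
    G=grasp_rot(yw); print(robot.ik(M+[0,0,.09]-G[:,2]*.054,rpy(G)),robot.ik(M+[0,0,.25]-G[:,2]*.054,rpy(G)))
E
```

```text
[ 0.53966714 -0.33812482  0.24401208] 0.002912211551578018 [ 0.47890814 -0.13160155  0.24051741] 0.0023594878113571017 0.21530380110335356
16.393846872968368
lid edge in box frame [ 0.0886307  -0.00108014  0.24226474]
[1.45000000e+02 1.27222187e-14 1.06500000e+02]
0 [ 0.394 -0.268  0.191] [-67.40952772 -31.06059052 -42.70394881  74.1078789   34.7738646
   7.42143985]
0.05 [ 0.367 -0.276  0.232] [-71.73824447 -32.68936884 -39.50683099  81.94932819  34.98103814
   2.15037422]
0.1 [ 0.339 -0.284  0.273] [-76.20459745 -33.14324048 -35.56518577  89.47044259  34.95532338
  -3.30050281]
0.15 [ 0.312 -0.292  0.314] [-80.76388805 -32.58920814 -30.98218378  96.66644796  34.67864801
  -8.84446016]
0.2 [ 0.284 -0.3    0.355] [-85.36311924 -31.18277392 -25.8324907  103.54144044  34.14752924
 -14.3828307 ]
None None
```

```bash
python3 - <<'E'
from h import *
M=np.array([.431,.231,0]); F=np.diag([-1,-1,1])
for f in (0,1):
  for yw in range(-60,130,10):
    G=grasp_rot(yw)@(F if f else np.eye(3)); o=[]
    for z in (.09,.14,.2): 
        q=robot.ik(M+[0,0,z]-G[:,2]*.054,rpy(G)); o.append(None if q is None else q.round(0).tolist())
    print(f,yw,o)
G=grasp_rot(16.5)@F
for b in (0,.1): print(robot.ik(np.array([.424,-.259,.147])-G[:,2]*(.054+b),rpy(G)))
E
```

```text
0 -60 [[32.0, -5.0, -27.0, 69.0, -35.0, -177.0], [32.0, -7.0, -24.0, 74.0, -35.0, -177.0], [32.0, -9.0, -20.0, 81.0, -35.0, -177.0]]
0 -50 [[32.0, -13.0, -35.0, 62.0, -35.0, 170.0], [32.0, -15.0, -32.0, 68.0, -35.0, 170.0], [32.0, -17.0, -27.0, 75.0, -35.0, 170.0]]
0 -40 [[31.0, -22.0, -43.0, 57.0, -33.0, 157.0], [31.0, -24.0, -39.0, 63.0, -33.0, 157.0], [31.0, -26.0, -34.0, 69.0, -33.0, 157.0]]
0 -30 [[29.0, -32.0, -50.0, 52.0, -30.0, 144.0], [29.0, -34.0, -46.0, 58.0, -30.0, 144.0], [29.0, -35.0, -41.0, 65.0, -30.0, 144.0]]
0 -20 [[27.0, -42.0, -57.0, 49.0, -25.0, 131.0], [27.0, -44.0, -53.0, 55.0, -25.0, 131.0], [27.0, -44.0, -47.0, 62.0, -25.0, 131.0]]
0 -10 [None, None, None]
0 0 [None, None, None]
0 10 [None, None, None]
0 20 [None, None, None]
0 30 [None, None, None]
0 40 [None, None, None]
0 50 [None, None, None]
0 60 [[-7.0, -48.0, -59.0, 63.0, 32.0, 28.0], None, [-7.0, -48.0, -48.0, 75.0, 32.0, 28.0]]
0 70 [[-8.0, -37.0, -52.0, 66.0, 34.0, 14.0], [-8.0, -38.0, -48.0, 72.0, 34.0, 14.0], [-8.0, -39.0, -42.0, 78.0, 34.0, 14.0]]
0 80 [[-9.0, -26.0, -45.0, 70.0, 35.0, 2.0], [-9.
[... 1744 characters left out ...]
0, 82.0, 35.0, -178.0]]
1 90 [[-8.0, -17.0, -38.0, 75.0, 35.0, 170.0], [-8.0, -19.0, -35.0, 80.0, 35.0, 170.0], [-8.0, -21.0, -30.0, 87.0, 35.0, 170.0]]
1 100 [[-8.0, -9.0, -31.0, 79.0, 33.0, 159.0], [-8.0, -11.0, -28.0, 85.0, 33.0, 159.0], [-8.0, -13.0, -23.0, 91.0, 33.0, 159.0]]
1 110 [[-6.0, -1.0, -25.0, 84.0, 31.0, 149.0], [-6.0, -4.0, -22.0, 89.0, 31.0, 149.0], [-6.0, -5.0, -17.0, 96.0, 31.0, 149.0]]
1 120 [[-5.0, 6.0, -18.0, 88.0, 28.0, 140.0], [-5.0, 3.0, -15.0, 93.0, 28.0, 140.0], [-5.0, 1.0, -11.0, 100.0, 28.0, 140.0]]
[ -67.40952772  -31.06059052  -42.70394881   74.1078789    34.7738646
 -172.57856015]
[-76.20459745 -33.14324048 -35.56518577  89.47044259  34.95532338
 176.69949719]
```

```bash
python3 - <<'E'
from h import *
C=np.array([.424,-.259,0]);yaw=16.5;G=grasp_rot(yaw)
pre=C+[0,0,.147]-G[:,2]*(.054+.14)
print(robot.ik([.42,-.05,.42],[180,0,90]),robot.ik(pre,rpy(G)))
robot.line_to([.42,-.05,.42],vel=.3)
robot.set_gripper(.06)
robot.move_pose(pre,rpy(G))
s=robot.observe();print(s['time'],s['tool_pos'],s['tcp_rot'],s['gripper_width'])
c=cal("wrist");im=robot.grab_frame("wrist");cv2.imwrite("pics/w1.png",im);np.savez("w1.npz",K=c[0],R=c[1],t=c[2])
E
```

```text
[-24.63185578 -20.89970213  -6.80662837 104.09307376   0.
  65.36814422] [-79.84703967 -32.7728276  -31.94602891  95.2531329   34.75445979
  -7.7328589 ]
2.6417 [ 0.31760285 -0.29035713  0.30635437] [ 1.45030760e+02 -8.79009209e-03  1.06513378e+02] 0.06005897968289316
```

View pics/w1.png

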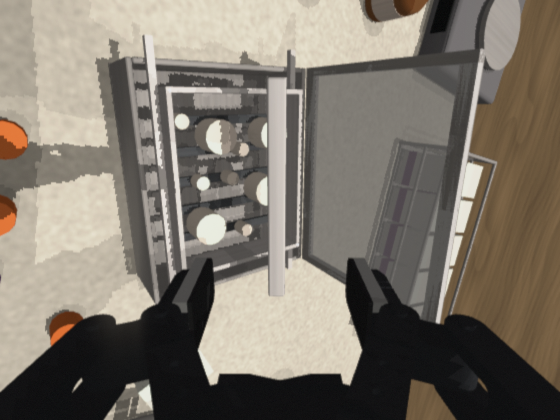

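```bash
python3 - <<'E'
from h import *
im=cv2.imread("pics/w1.png");z=np.load("w1.npz");c=(z['K'],z['R'],z['t'],0)
g=im.min(2).astype(float)
for r in range(76,300,16):
    row=g[r,255:300]; print(r,row.astype(int).tolist()[5:40])
E
```

```text
76 [59, 60, 61, 60, 57, 61, 69, 81, 72, 69, 70, 70, 71, 71, 71, 72, 71, 72, 72, 72, 73, 72, 71, 74, 72, 72, 74, 77, 78, 83, 109, 122, 123, 123, 120]
92 [169, 170, 177, 178, 178, 175, 142, 108, 139, 173, 179, 180, 181, 182, 184, 186, 187, 188, 189, 189, 190, 189, 191, 193, 198, 202, 185, 199, 203, 202, 202, 202, 202, 202, 201]
108 [80, 80, 82, 82, 82, 88, 88, 96, 134, 170, 177, 179, 180, 180, 182, 184, 185, 189, 190, 191, 190, 190, 191, 193, 199, 197, 120, 82, 80, 81, 82, 79, 78, 79, 81]
124 [93, 94, 94, 103, 152, 206, 213, 125, 131, 168, 176, 178, 180, 181, 181, 183, 186, 187, 190, 190, 190, 190, 191, 193, 200, 196, 119, 83, 78, 80, 82, 80, 78, 79, 82]
140 [92, 125, 196, 222, 223, 223, 217, 124, 127, 164, 175, 177, 179, 180, 180, 183, 185, 187, 190, 190, 189, 191, 190, 195, 200, 190, 108, 79, 79, 81, 82, 80, 80, 80, 82]
156 [82, 82, 84, 83, 83, 85, 93, 92, 121, 162, 174, 176, 177, 179, 180, 181, 184, 188, 190, 190, 190, 190, 193, 196, 200, 187, 106, 81, 81, 81, 81, 80, 80, 81, 81]
172 [85, 82, 78, 77, 77, 76, 76, 83, 117, 160, 174, 177, 177, 177, 179, 180, 183, 186, 189, 189, 190, 19
[... 556 characters left out ...]
0, 81]
236 [80, 83, 82, 80, 81, 82, 80, 81, 100, 143, 175, 177, 175, 175, 176, 177, 181, 184, 187, 188, 188, 189, 191, 199, 200, 120, 82, 77, 79, 81, 82, 82, 82, 81, 82]
252 [87, 86, 90, 95, 117, 124, 149, 158, 112, 139, 175, 177, 175, 174, 175, 177, 179, 184, 186, 186, 188, 188, 190, 198, 196, 115, 81, 83, 111, 122, 124, 121, 96, 67, 62]
268 [146, 151, 152, 157, 159, 159, 161, 155, 108, 135, 176, 177, 174, 173, 175, 176, 180, 184, 186, 186, 187, 187, 190, 198, 195, 175, 155, 133, 185, 201, 202, 202, 197, 193, 192]
284 [189, 189, 189, 190, 191, 191, 194, 188, 126, 133, 173, 177, 175, 173, 174, 177, 179, 184, 184, 186, 186, 187, 189, 196, 180, 184, 188, 190, 191, 187, 185, 187, 188, 187, 186]
```

```bash
python3 - <<'E'
from h import *
im=cv2.imread("pics/w1.png")
cv2.imwrite("pics/w1c.png",cv2.resize(im[50:310,100:320],None,fx=2.3,fy=2.3,interpolation=cv2.INTER_CUBIC))
E
```

```text
(no output)
```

View pics/w1c.png

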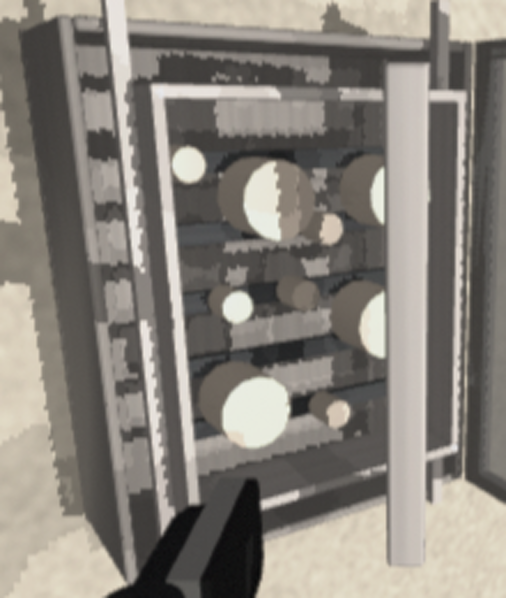

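```bash
python3 - <<'E'
from h import *
z=np.load("w1.npz");c=(z['K'],z['R'],z['t'],0)
A=onz(c,(277,77),.157);B=onz(c,(276.5,295.6),.157)
print(A,B,np.linalg.norm(A-B)); v=A-B; yaw=np.degrees(np.arctan2(v[1],v[0]))-90; print(yaw)
S=sframe(yaw); print("bar ctr",(A+B)/2+S@[.0069,0,-.0098])
for p in((182,121),(215,136),(261,131),(243.5,150),(203,183.5),(231,178),(260,188.5),(210.5,228.5),(247,229)): print((S.T@(onz(c,p,.082)-np.array([.4235,-.258,0])))[:2].round(3))
E
```

```text
[ 0.3891022  -0.17378193  0.157     ] [ 0.43715984 -0.33945121  0.157     ] 0.1724988415013957
16.176482198209072
bar ctr [ 0.41975784 -0.25469425  0.1472    ]
[-0.053  0.058]
[-0.024  0.045]
[0.024 0.047]
[0.004 0.03 ]
[-0.038  0.004]
[-0.01   0.005]
[ 0.022 -0.01 ]
[-0.033 -0.04 ]
[ 0.006 -0.05 ]
```

```bash
python3 - <<'E'
from h import *
C=np.array([.4203,-.2553,.147]);G=grasp_rot(16.3)
robot.line_to(C-G[:,2]*(.054+.05),vel=.15,rotation=rpy(G))
print(robot.line_to(C-G[:,2]*.054,vel=.08,guard=12))
s=robot.observe();print(s['time'],s['tool_pos'],s['ft_force'])
robot.set_gripper(0.0)
s=robot.observe();print(s['time'],s['tool_pos'],s['ft_force'],s['gripper_width'])
c=cal("wrist");im=robot.grab_frame("wrist");cv2.imwrite("pics/w2.png",im);cv2.imwrite("pics/d2.png",robot.grab_frame("side"))
E
```

```text
False
4.2083 [ 0.39052006 -0.26422573  0.19168162] [0.36737018 0.14973858 0.21044135]
4.6917 [ 0.39054718 -0.26420238  0.1915279 ] [-3.08347908 -0.64278173  2.46087981] 0.0134594169846719
```

View pics/w2.png

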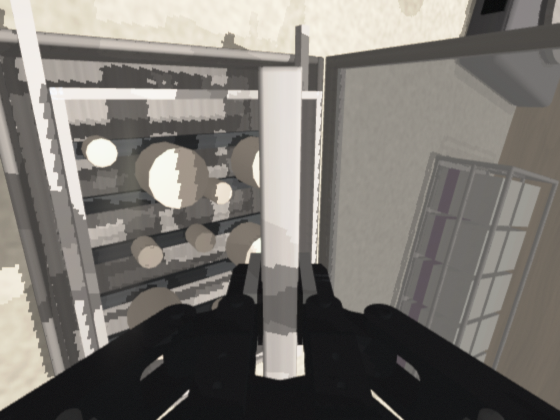

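View pics/d2.png

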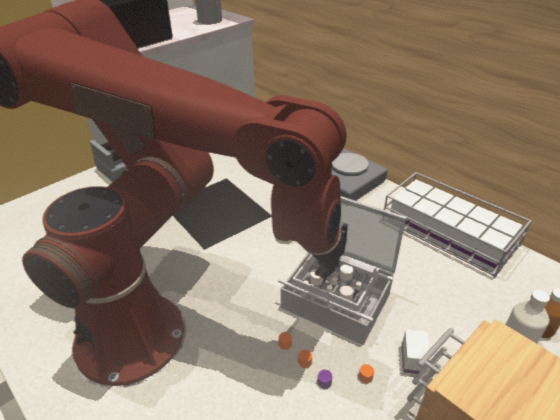

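```bash
python3 - <<'E'
from h import *
s=robot.observe();p=np.array(s['tool_pos']);print(s['time'])
G=grasp_rot(16.3)
p1=np.array([.39052,-.26423,.1915+.030]);
robot.line_to(p1,vel=.06,rotation=rpy(G))
s=robot.observe();print(s['time'],s['tool_pos'],s['ft_force'],s['tcp_rot'])
cv2.imwrite("pics/w3.png",robot.grab_frame("wrist"));cv2.imwrite("pics/d3.png",robot.grab_frame("side"))
E
python3 - <<'E'
import cv2
d=cv2.imread("pics/d3.png");cv2.imwrite("pics/d3c.png",cv2.resize(d[200:340,260:420],None,fx=4,fy=4,interpolation=cv2.INTER_CUBIC))
E
```

```text
4.7917
5.45 [ 0.39046959 -0.26421546  0.2213688 ] [-0.33266776 -0.0278023  -7.52255993] [ 1.45014912e+02 -3.97956221e-03  1.06301197e+02]
```

View pics/w3.png

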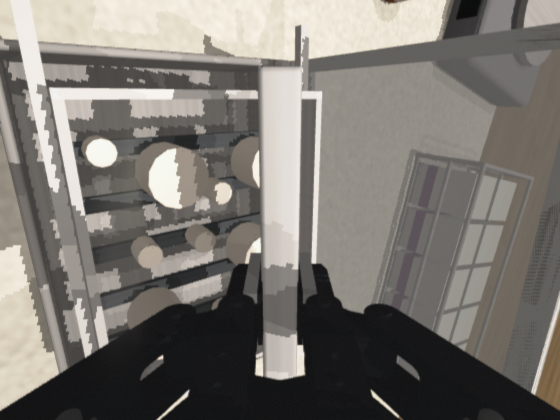

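View pics/d3c.png

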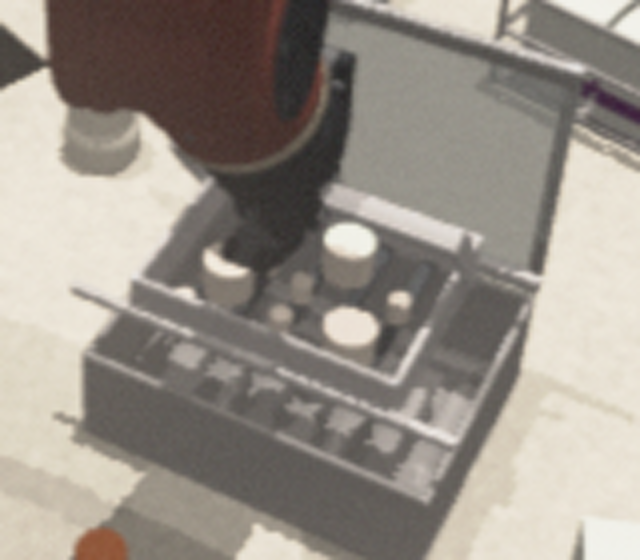

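The sieve is off the rim and level in the grip, and it weighs 7.5 N. Next I shake it along its y axis.

```bash
cat > shake.py <<'E'
from h import *
import sys
A,v,n,tag=float(sys.argv[1]),float(sys.argv[2]),int(sys.argv[3]),sys.argv[4]
p1=np.array([.39047,-.26422,.2215]); ey=sframe(16.3)[:,1]
t0=robot.observe()['time'];mx=0
for i in range(n):
    for sg in (1,-1):
        robot.line_to(p1+sg*A*ey,vel=v)
robot.line_to(p1,vel=v/2)
s=robot.observe();print(t0,s['time'],s['tool_pos'],s['ft_force'],s['tcp_rot'],s['gripper_width'])
cv2.imwrite(f"pics/w{tag}.png",robot.grab_frame("wrist"));d=robot.grab_frame("side");cv2.imwrite(f"pics/d{tag}.png",d)
cv2.imwrite(f"pics/d{tag}c.png",cv2.resize(d[200:340,260:420],None,fx=4,fy=4,interpolation=cv2.INTER_CUBIC))
E
python3 shake.py .012 .18 3 4
```

```text
5.55 7.5 [ 0.39047896 -0.26389823  0.22151228] [ 0.76518071 -0.3683624  -7.39062408] [1.44994027e+02 2.13196722e-02 1.06317674e+02] 0.012991528493343622
```

View pics/w4.png

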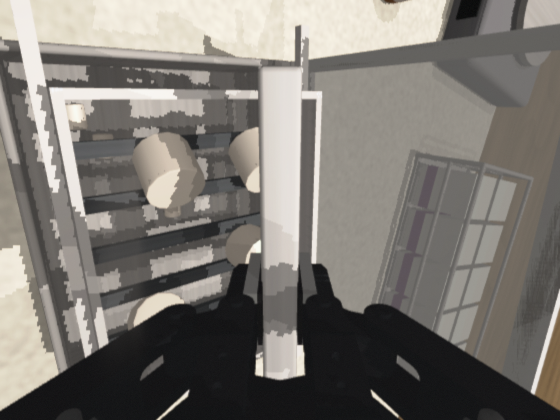

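View pics/d4c.png

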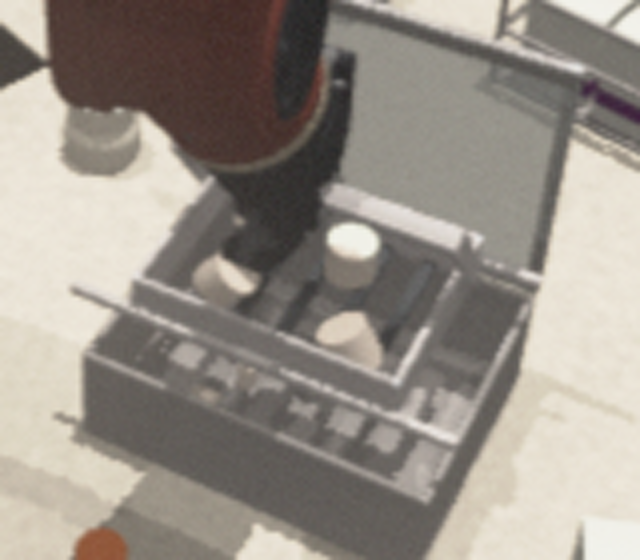

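```bash
python3 shake.py .014 .2 2 5; python3 - <<'E'
import cv2
a=cv2.imread("pics/w4.png")[70:330,40:270];b=cv2.imread("pics/w5.png")[70:330,40:270]
cv2.imwrite("pics/cmp5.png",cv2.resize(cv2.hconcat([a,b]),None,fx=1.7,fy=1.7))
E
```

```text
7.6 9.0167 [ 0.39044098 -0.26381958  0.22146353] [ 0.12678952 -0.08586259 -6.980781  ] [1.45001481e+02 1.53637512e-02 1.06320097e+02] 0.012698171495266383
```

View pics/cmp5.png

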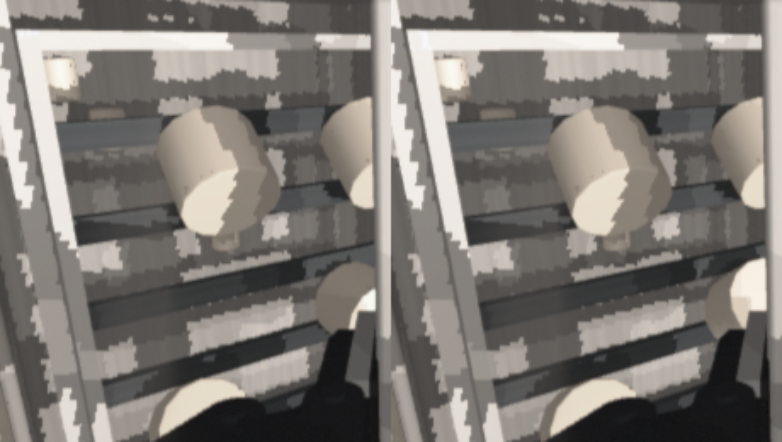

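View pics/d5c.png

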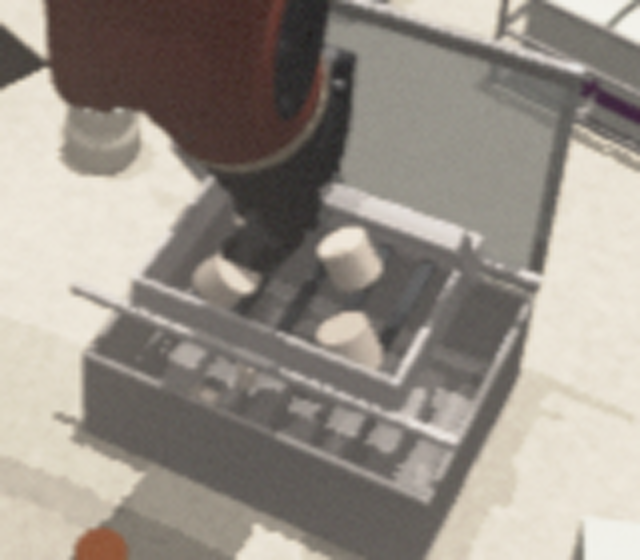

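```bash
python3 - <<'E'
from h import *
c=cal("wrist");S=sframe(16.3)
for p in((75,113),(174,212)):
  for z,o in((.012,(.424,-.258,0)),(.103,(.4203,-.2553,0))): print(p,z,(S.T@(onz(c,p,z)-np.array(o)))[:2].round(3))
for x,y in((-.06,.077),(-.06,.058),(.06,.077),(-.06,-.077)): print(proj(c,np.array([.4203,-.2553,.096])+S@[x,y,0]))
w=cv2.imread("pics/w5.png")
cv2.imwrite("pics/w5c.png",cv2.resize(w[85:165,45:145],None,fx=7,fy=7,interpolation=cv2.INTER_CUBIC))
E
```

```text
(75, 113) 0.012 [-0.052  0.071]
(75, 113) 0.103 [-0.057  0.071]
(174, 212) 0.012 [ 0.006 -0.009]
(174, 212) 0.103 [-0.019  0.018]
[62.8461779  98.73911322]
[ 70.82202448 142.40586312]
[284.53163121  98.35050915]
[114.06770266 379.17047437]
```

View pics/w5c.png

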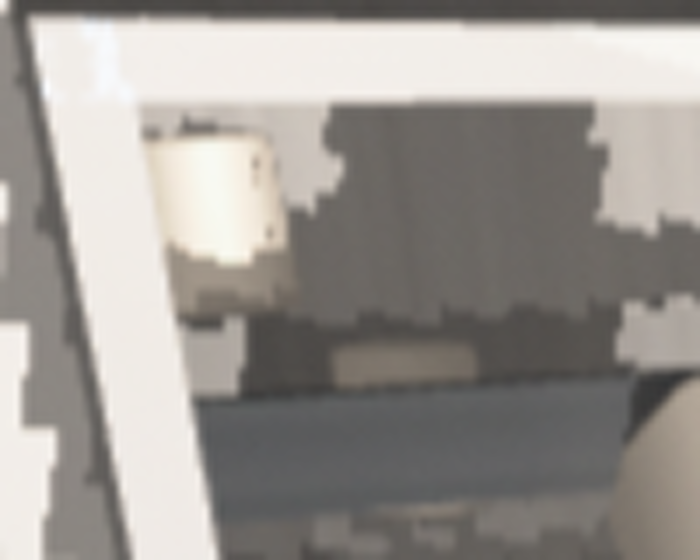

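```bash
python3 - <<'E'
from h import *
robot.line_to([.3905,-.2640,.2615],vel=.15)
w=robot.grab_frame("wrist");cv2.imwrite("pics/w6.png",w);d=robot.grab_frame("side");cv2.imwrite("pics/d6.png",d);print(robot.observe()['time'])
cv2.imwrite("pics/w6c.png",cv2.resize(w[85:325,45:275],None,fx=2.4,fy=2.4,interpolation=cv2.INTER_CUBIC))
cv2.imwrite("pics/d6c.png",cv2.resize(d[180:340,260:420],None,fx=3.6,fy=3.6,interpolation=cv2.INTER_CUBIC))
E
```

```text
9.6333
```

View pics/w6c.png

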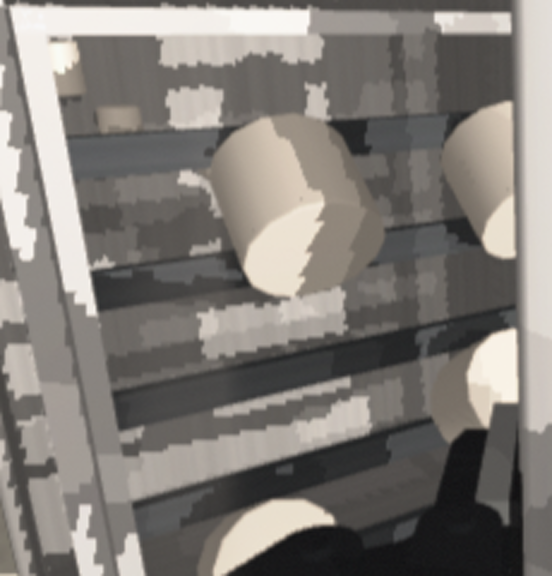

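View pics/d6c.png

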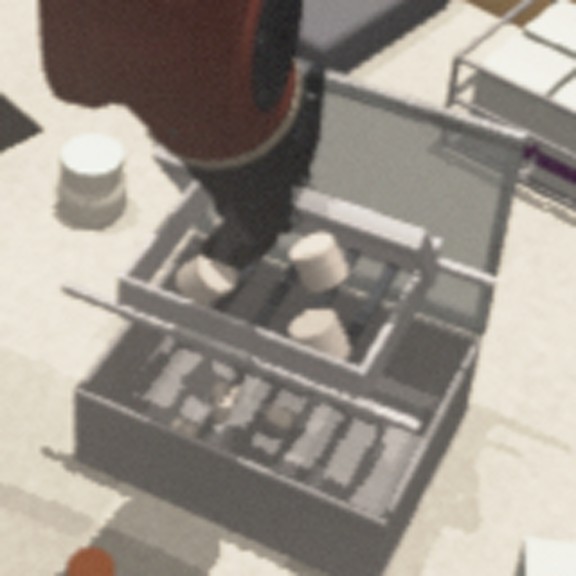

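```bash
python3 - <<'E'
from h import *
print(robot.ik([.3905,-.2640,.36],rpy(grasp_rot(16.3))))
robot.line_to([.3905,-.2640,.35],vel=.25)
w=robot.grab_frame("wrist");cv2.imwrite("pics/w7.png",w);d=robot.grab_frame("side");cv2.imwrite("pics/d7.png",d);
e=robot.grab_frame("scene");cv2.imwrite("pics/s7.png",e);print(robot.observe()['time'])
cv2.imwrite("pics/d7c.png",cv2.resize(d[200:340,260:420],None,fx=4.5,fy=4.5,interpolation=cv2.INTER_CUBIC))
cv2.imwrite("pics/s7c.png",cv2.resize(e[160:300,100:260],None,fx=4.5,fy=4.5,interpolation=cv2.INTER_CUBIC))
E
```

```text
[-67.71229339 -31.13921983 -25.17220451  91.78942422  34.78141455
   7.29666328]
10.2833
```

View pics/w7.png

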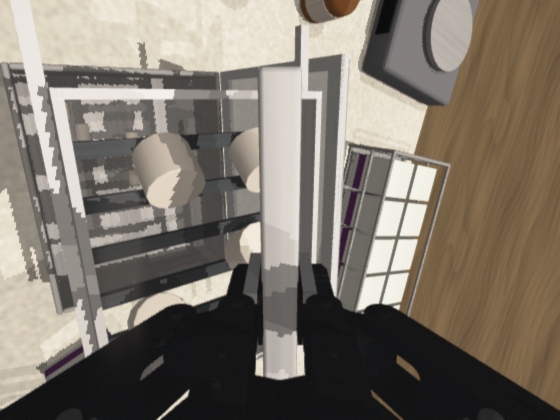

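View pics/d7c.png

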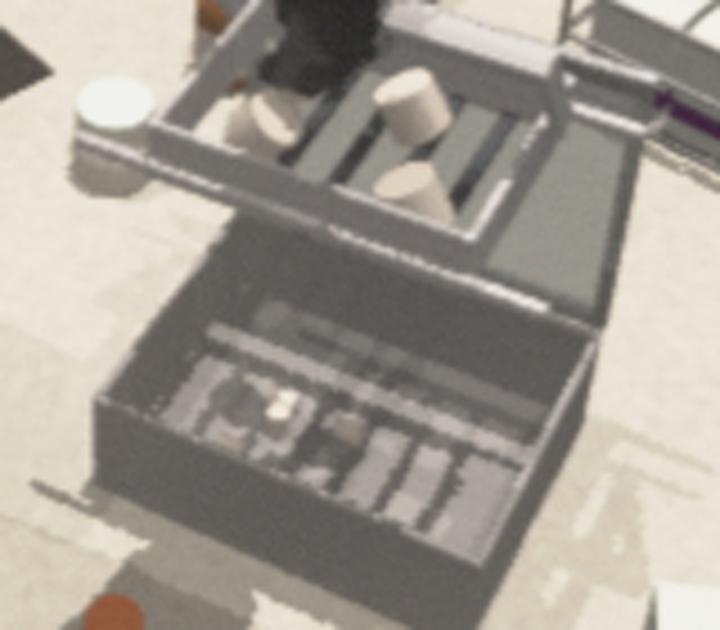

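View pics/s7c.png

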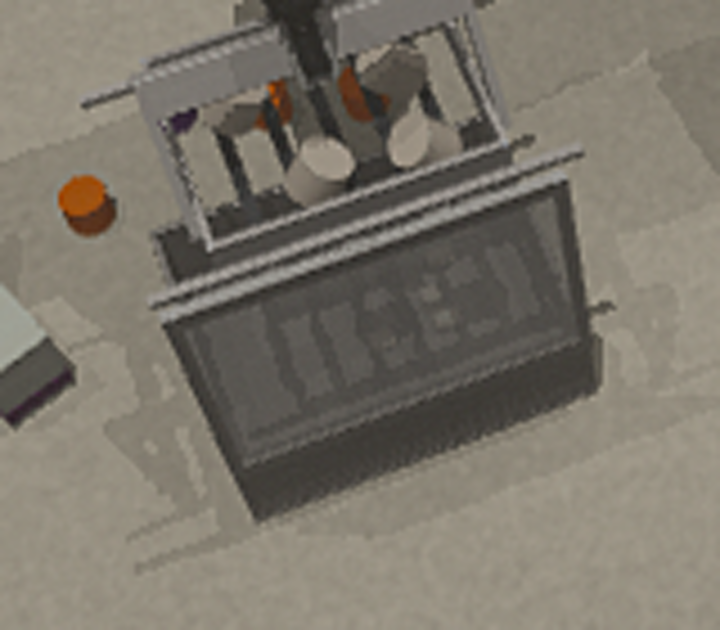

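```bash
python3 - <<'E'
import cv2
d=cv2.imread("pics/d7.png");e=cv2.imread("pics/s7.png")
I=cv2.INTER_CUBIC
a=cv2.resize(d[200:256,285:390],(780,416),interpolation=I)
b=cv2.resize(e[160:218,125:230],(780,431),interpolation=I)
cv2.imwrite("pics/z1.png",cv2.convertScaleAbs(a,alpha=1.2));cv2.imwrite("pics/z2.png",cv2.convertScaleAbs(b,alpha=1.5))
c=cv2.resize(d[260:330,280:390],(780,496),interpolation=I);cv2.imwrite("pics/z3.png",cv2.convertScaleAbs(c,alpha=1.6))
E
```

```text
(no output)
```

View pics/z1.png

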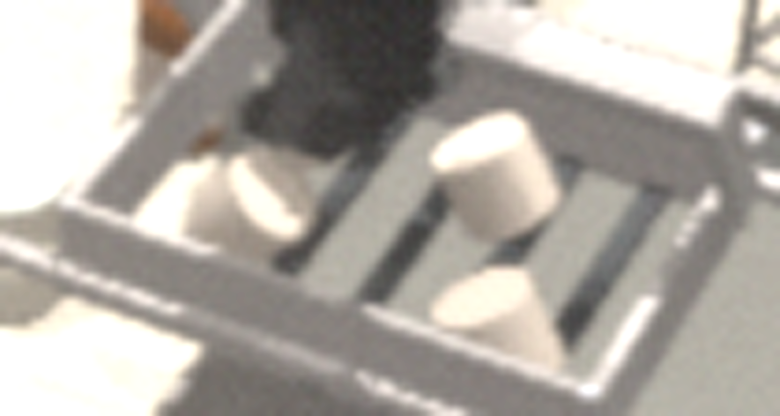

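View pics/z2.png

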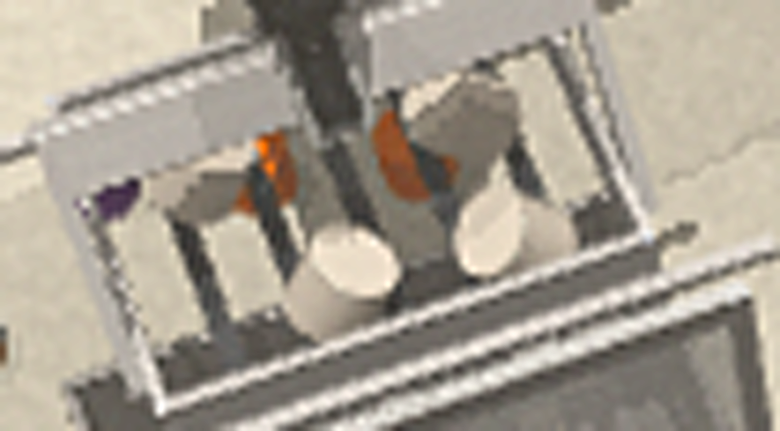

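View pics/z3.png

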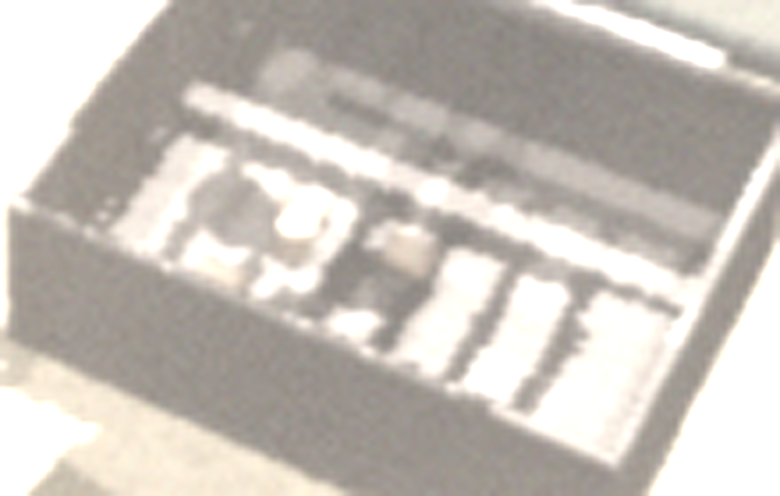

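```bash
cat > tr.py <<'E'
from h import *
W=[((.4203,-.2553,.36),16.3),((.465,-.13,.36),33),((.50,0,.35),50),((.475,.13,.34),70),((.431,.231,.30),83.8),((.431,.231,.125),83.8)]
def pose(w): G=grasp_rot(w[1]); return np.array(w[0])-G[:,2]*.0540,rpy(G)
E
python3 - <<'E'
from tr import *
for w in W: p,r=pose(w); print(p.round(3),r.round(1),robot.ik(p,r))
E
```

```text
[ 0.391 -0.264  0.404] [145.    0.  106.3] [-67.70184092 -29.39343174 -19.2717482   95.93685223  34.78065244
   7.30935556]
[ 0.439 -0.147  0.404] [145.   0. 123.] [-52.90304706 -29.8826462  -19.58708095  97.43167937  34.89754351
   4.99728726]
[ 0.48  -0.024  0.394] [145.   0. 140.] [-35.79706451 -26.74932404 -18.45859743  95.3530151   34.89218006
   5.12633669]
[0.464 0.101 0.384] [145.   0. 160.] [-21.18387557 -24.57886369 -17.91847389  97.48923159  34.99143656
  -1.4451444 ]
[0.428 0.2   0.344] [145.    0.  173.8] [ -8.58583874 -25.52069909 -22.82457019  94.36575566  34.96523027
  -2.91174664]
[0.428 0.2   0.169] [145.    0.  173.8] [ -8.58583874 -24.44508721 -40.26860203  75.84611194  34.96523027
  -2.91174664]
```

```bash
python3 - <<'E'
from tr import *
for w in W[:5]:
    p,r=pose(w); robot.line_to(p,vel=.25,rotation=r)
s=robot.observe();print(s['time'],s['tool_pos'],s['ft_force'])
for n in("side","scene"):
    e=robot.grab_frame(n);cv2.imwrite(f"pics/{n}8.png",e)
E
```

```text
13.225 [0.42774522 0.19984349 0.34416525] [-0.28646754 -0.27004783 -7.23272519]
```

View pics/side8.png

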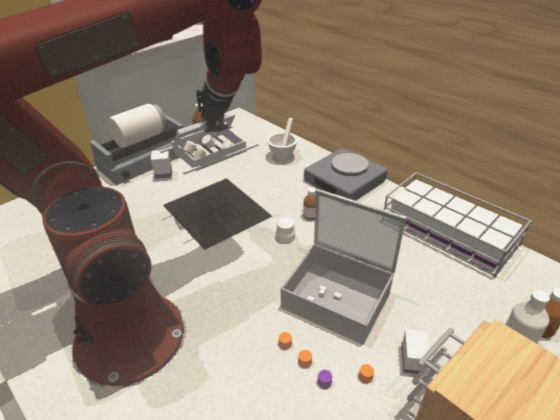

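View pics/scene8.png

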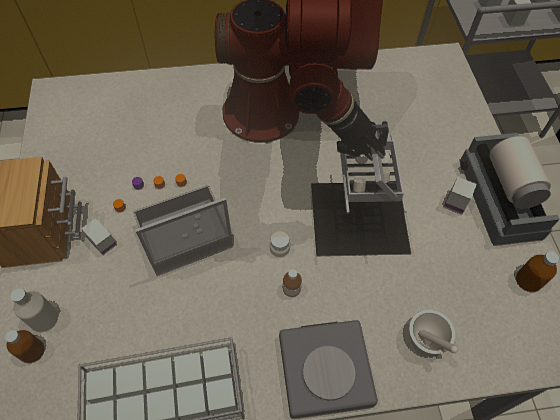

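```bash
python3 - <<'E'
import cv2
d=cv2.imread("pics/side8.png");e=cv2.imread("pics/scene8.png");I=cv2.INTER_CUBIC
cv2.imwrite("pics/z4.png",cv2.hconcat([cv2.resize(d[245:335,280:395],(400,313),interpolation=I),cv2.resize(e[185:275,130:240],(382,313),interpolation=I)]))
cv2.imwrite("pics/z5.png",cv2.hconcat([cv2.resize(d[110:180,160:260],(400,280),interpolation=I),cv2.convertScaleAbs(cv2.resize(e[120:210,330:420],(280,280),interpolation=I),alpha=1.4)]))
E
```

```text
(no output)
```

View pics/z4.png

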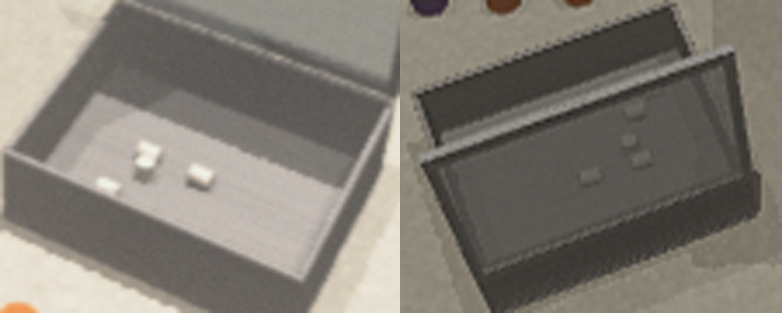

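View pics/z5.png

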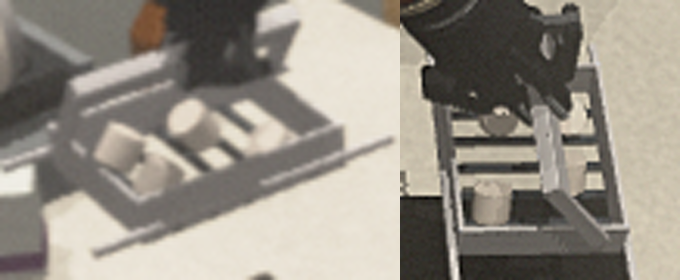

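```bash
python3 - <<'E'
from h import *
a=cal("scene");b=cal("side");S=sframe(16.3);C=np.array([.4235,-.258,0])
f=400/115
for p in((148,150),(145,168),(107,187),(200,177)): print("side",(S.T@(onz(b,(p[0]/f+280,p[1]/f+245),.012)-C))[:2].round(3))
for p in((635,105),(630,140),(640,160),(588,177)): print("scene",(S.T@(onz(a,((p[0]-400)/f+130,p[1]/f+185),.012)-C))[:2].round(3))
z=np.load("w1.npz")
# hidden strips: near-wall rim shadow in side; lid top in scene
for y in(-.08,0,.08):
  for x in(-.08,-.06,-.04): 
    P=C+S@[x,y,0]+[0,0,.012]
    # side ray crossing rim plane
    o,d=ray(b,proj(b,P)); r=o+d*(.07-o[2])/d[2]; print(x,y,"side@rim",(S.T@(r-C))[:2].round(3), end=' ')
    o,d=ray(a,proj(a,P)); q=S.T@(o-C);dd=S.T@d; t=(.0886-q[0])/dd[0]; print("scene z@lid",(q+t*dd)[1:].round(3))
E
```

```text
side [0.01  0.038]
side [-0.006  0.033]
side [-0.035  0.048]
side [ 0.005 -0.005]
scene [-0.039  0.05 ]
scene [-0.01   0.035]
scene [0.011 0.037]
scene [ 0.009 -0.006]
-0.08 -0.08 side@rim [-0.122 -0.092] scene z@lid [-0.075  0.269]
-0.06 -0.08 side@rim [-0.103 -0.092] scene z@lid [-0.075  0.245]
-0.04 -0.08 side@rim [-0.085 -0.092] scene z@lid [-0.076  0.218]
-0.08 0 side@rim [-0.122 -0.018] scene z@lid [-0.011  0.269]
-0.06 0 side@rim [-0.103 -0.018] scene z@lid [-0.01   0.245]
-0.04 0 side@rim [-0.085 -0.018] scene z@lid [-0.009  0.218]
-0.08 0.08 side@rim [-0.122  0.057] scene z@lid [0.053 0.269]
-0.06 0.08 side@rim [-0.103  0.057] scene z@lid [0.055 0.245]
-0.04 0.08 side@rim [-0.085  0.057] scene z@lid [0.058 0.218]
```

```bash
python3 - <<'E'
from tr import *
p,r=pose(W[4])
robot.line_to([p[0],p[1],.150],vel=.2)
h=robot.line_to([p[0],p[1],.128],vel=.03,guard=4)
s=robot.observe();print(h,s['time'],s['tool_pos'],s['ft_force'],s['tcp_rot'])
for n in("side","scene","wrist"):
    e=robot.grab_frame(n);cv2.imwrite(f"pics/{n}9.png",e)
d=cv2.imread("pics/side9.png");e=cv2.imread("pics/scene9.png");I=cv2.INTER_CUBIC
cv2.imwrite("pics/z6.png",cv2.hconcat([cv2.resize(d[150:260,140:290],(409,300),interpolation=I),cv2.resize(e[150:270,300:430],(325,300),interpolation=I)]))
E
```

```text
True 15.0 [0.42792345 0.20029742 0.13454156] [-0.83785533 -1.26268936  4.77349526] [1.44933700e+02 2.73566473e-02 1.73784733e+02]
```

View pics/z6.png

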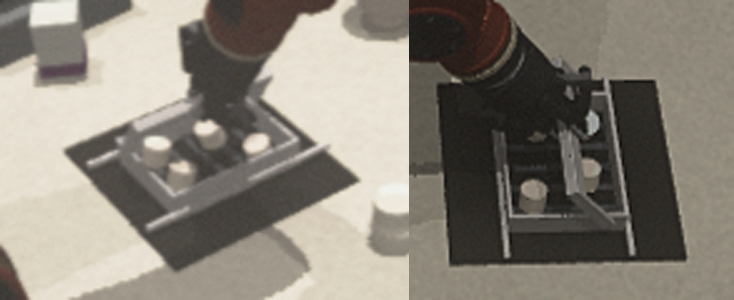

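View pics/wrist9.png

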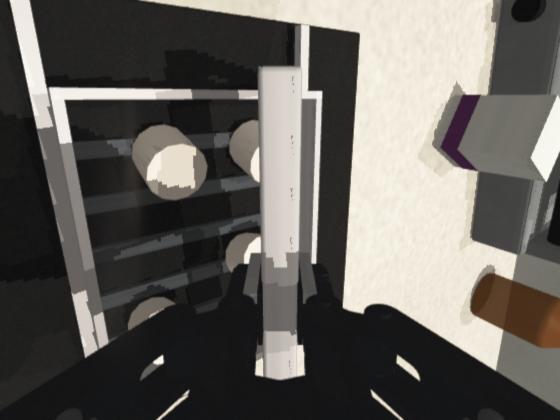

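```bash
python3 - <<'E'
from tr import *
p,r=pose(W[4]);G=grasp_rot(83.8)
robot.set_gripper(.05)
s=robot.observe();print(s['time'],s['tool_pos'],s['ft_force'],s['gripper_width'])
q=np.array(s['tool_pos'])
robot.line_to(q-G[:,2]*.09,vel=.12)
C=np.array([.4235,-.258,0]);S=sframe(16.3)
a=C+S@[0,.03,.45]; o=[180,0,106.3]
print(robot.ik([.5,.0,.45],[180,0,120]),robot.ik(a,o))
cv2.imwrite("pics/side10.png",robot.grab_frame("side"))
robot.move_pose([.5,.0,.45],[180,0,120]); robot.set_gripper(0)
robot.move_pose(a,o)
s=robot.observe();print(s['time'],s['tool_pos'],s['tcp_rot'])
w=robot.grab_frame("wrist");cv2.imwrite("pics/w10.png",w)
cv2.imwrite("pics/scene10.png",robot.grab_frame("scene"))
E
```

```text
15.5917 [0.42690091 0.20018179 0.13318509] [ 0.03260397 -0.21542616  0.83632049] 0.0499817658522208
[-15.02259828  -6.21963836   8.95138384 105.17102221   0.
  44.97740172] [-44.7696216  -10.59047146   4.99561967 105.58609113   0.
  28.9303784 ]
19.2083 [ 0.41541906 -0.22861601  0.45015981] [ 1.79975028e+02 -1.39842967e-03  1.06341001e+02]
```

View pics/w10.png

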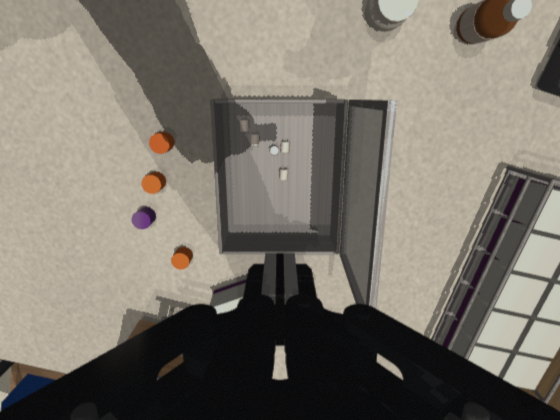

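View pics/scene10.png

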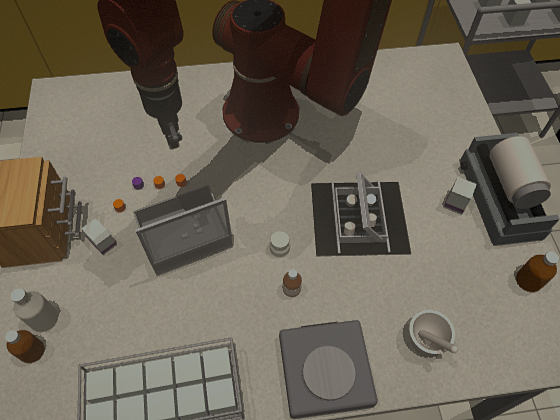

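```bash
python3 - <<'E'
from h import *
c=cal("wrist"); P=np.array([onz(c,u,.07) for u in((213,100),(345,100),(341,252),(221,252))]);print(P.round(3),P.mean(0),np.linalg.norm(P[0]-P[3]),np.linalg.norm(P[0]-P[1]))
C=np.array([.4235,-.258,0]);S=sframe(16.3);o=[180,0,106.3]
rho=.15;h=.0145
def tp(th):
    th=np.radians(th);d=.003+h*np.sin(th)
    x=.0875-rho*np.cos(th)+d*np.sin(th); z=.072+rho*np.sin(th)+d*np.cos(th)
    return C+S@[x,0,z+.073]
for th in(90,70,45,20,0): print(th,tp(th).round(3),robot.ik(tp(th),o))
print(robot.ik(C+S@[.15,0,.42],o))
E
```

```text
[[ 0.314 -0.18   0.07 ]
 [ 0.473 -0.133  0.07 ]
 [ 0.539 -0.333  0.07 ]
 [ 0.372 -0.382  0.07 ]] [ 0.42456729 -0.25725174  0.07      ] 0.21042127100913233 0.16667737302831417
90 [ 0.524 -0.229  0.295] [-36.64930061   0.94222916  -0.56072665  88.49704418   0.
  37.05069939]
70 [ 0.473 -0.243  0.292] [-41.31803381  -6.03120225  -7.69408624  88.33711601   0.
  32.38196619]
45 [ 0.415 -0.261  0.26 ] [-47.48972933 -13.73581123 -17.83024848  85.90556275   0.
  26.21027067]
20 [ 0.375 -0.272  0.204] [-52.23877286 -18.31459753 -27.51911669  80.79548084   0.
  21.46122714]
0 [ 0.364 -0.276  0.148] [-53.6684978  -18.34312903 -33.37947101  74.96365802   0.
  20.0315022 ]
[-33.15471986  11.14534996  23.51333488 102.36798492   0.
  40.54528014]
```

```bash
python3 - <<'E'
from h import *
C=np.array([.424,-.2577,0]);S=sframe(16.3);o=[180,0,106.3]
rho=.15;h=.0145
def tp(th):
    th=np.radians(th);d=.003+h*np.sin(th)
    x=.0875-rho*np.cos(th)+d*np.sin(th); z=.073+rho*np.sin(th)+d*np.cos(th)
    return C+S@[x,0,z+.073]
robot.move_pose(C+S@[.15,0,.44],o)
robot.line_to(C+S@[.15,0,.297],vel=.25)
for th in range(90,19,-10):
    if robot.line_to(tp(th),vel=.12,guard=20): print("guard",th);break
s=robot.observe();print(s['time'],s['tool_pos'],s['ft_force'])
cv2.imwrite("pics/side11.png",robot.grab_frame("side"))
E
```

```text
23.8833 [ 0.37551897 -0.27187522  0.20519975] [ 0.23442536 -0.01818873 -0.27542723]
```

View pics/side11.png

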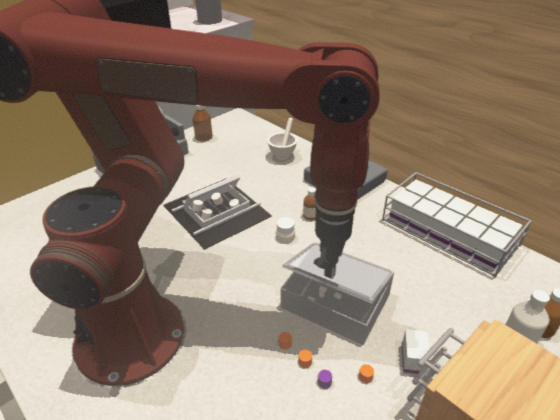

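```bash
python3 - <<'E'
from h import *
C=np.array([.424,-.2577,0]);S=sframe(16.3)
rho=.15;h=.0145
def tp(th):
    th=np.radians(th);d=.003+h*np.sin(th)
    x=.0875-rho*np.cos(th)+d*np.sin(th); z=.073+rho*np.sin(th)+d*np.cos(th)
    return C+S@[x,0,z+.073]
for th in (12,5):
    if robot.line_to(tp(th),vel=.08,guard=20): print("guard",th);break
t=tp(0);t[2]-=.010
print(robot.line_to(t,vel=.03,guard=12))
s=robot.observe();print(s['time'],s['tool_pos'],s['ft_force'])
robot.pause(.3)
robot.line_to(t+[0,0,.12],vel=.2)
robot.move_pose([.45,-.05,.42],[180,0,106.3])
s=robot.observe();print(s['time'],s['ft_force'])
for n in("side","scene"):
    e=robot.grab_frame(n);cv2.imwrite(f"pics/{n}12.png",e)
d=cv2.imread("pics/side12.png");I=cv2.INTER_CUBIC
cv2.imwrite("pics/z7.png",cv2.hconcat([cv2.resize(d[235:340,270:405],(450,350),interpolation=I),cv2.resize(d[170:250,155:280],(340,218),interpolation=I).copy() if 0 else cv2.resize(d[165:255,160:275],(340,350),interpolation=I)]))
E
```

```text
True
25.3167 [ 0.36451213 -0.2753302   0.14903749] [-2.06117837  1.70402618  7.86066603]
27.4333 [-0.10997596 -0.46544958  0.23121814]
```

View pics/z7.png

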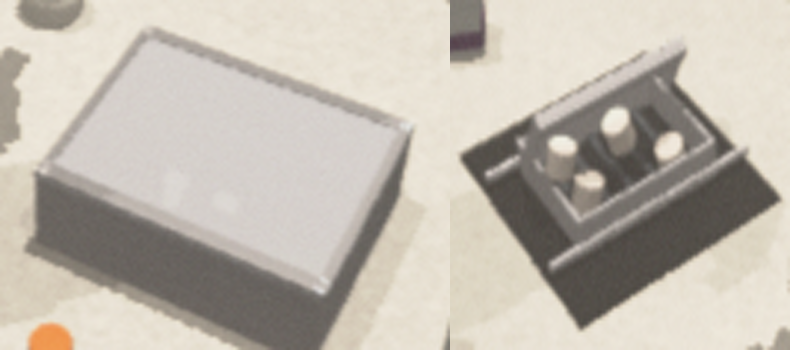

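View pics/scene12.png

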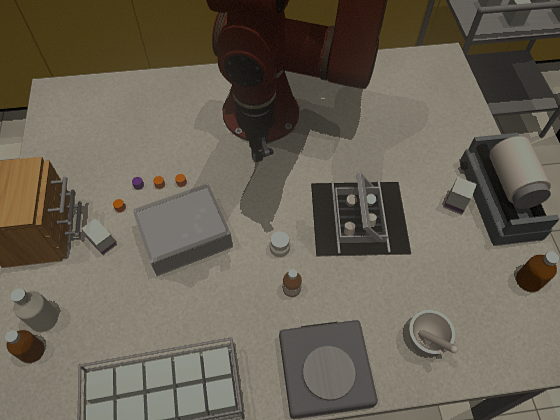

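```bash
python3 - <<'E'
from h import *
e=cv2.imread("pics/scene12.png");a=cal("scene")
v=cv2.convertScaleAbs(cv2.resize(e[170:265,300:420],None,fx=6,fy=6,interpolation=cv2.INTER_CUBIC),alpha=1.4)
cv2.imwrite("pics/z8.png",v)
E
```

```text
(no output)
```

View pics/z8.png

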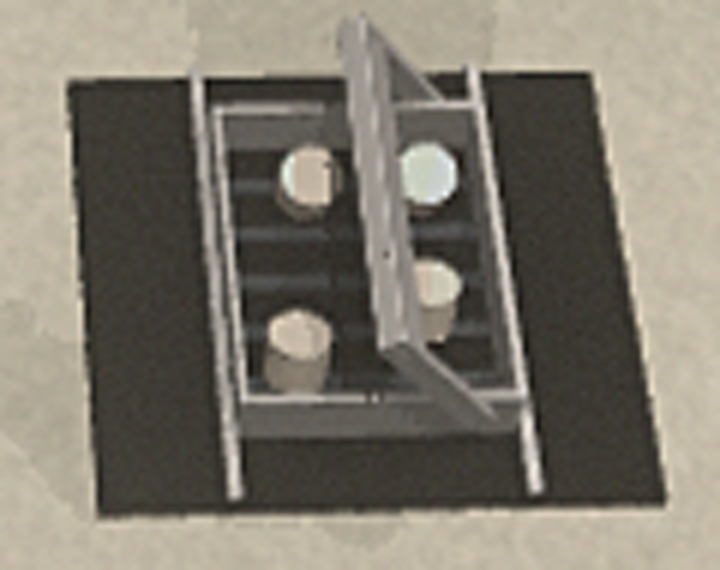

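```bash
python3 - <<'E'
from h import *
a=cal("scene")
r=np.array([onz(a,(u/6+300,v/6+170),.019) for u,v in((196,68),(474,66),(537,492),(236,498))]);m=np.array([onz(a,(u/6+300,v/6+170),.005) for u,v in((68,84),(592,72),(666,503),(100,514))])
print(r.mean(0),m.mean(0),sframe(-6.2).T@(r.mean(0)-m.mean(0)))
robot.job_done()
print(robot.observe()['time'])
E
```

```text
[0.43511726 0.23210548 0.019     ] [0.43345379 0.23263726 0.005     ] [ 0.00171117 -0.00034902  0.014     ]
the job is handed in; nothing more can be done
the job is handed in; nothing more can be done
```

I lifted the sieve by its leaning handle and sifted it over the box with five y shakes. I then stood it on the mat, shut the lid with the closed fingers and handed the job in. The clock read about 27.5 s at my last reading before hand-in.

**What my last checks showed:**
- **Small cylinders:** a wrist picture from above, taken just before the lid was shut, showed all five in the box. The scene and side pictures showed only four, because the near rim and the lid edge hid the fifth.
- **Large cylinders:** all four are in the sieve, and I saw no small ones there. Two large ones tipped over during the shaking, but all four were upright again in the last picture.
- **Sieve on the mat:** it stands level, about 2 mm from the mat's middle. I turned it a quarter turn because the arm cannot reach the mat with the sieve the other way round.
- **Lid:** pressing stopped with the fingertips at 76 mm, which is the rim height plus the lid's thickness. The side picture shows the lid flat.
- **Other objects:** the bottle, jar and cartons look unmoved in the pictures. The robot was touching nothing when I handed in.

No check failed. The camera estimates of the box's position differed by about 5 mm. I took the grasp from the wrist camera's view of the handle, which measured 172.5 mm against the 174 mm given.

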